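# Touch-check the press-to-show carrom turntable

### The job

Run the opening touch check of the showroom's press-to-show turntable: with closed fingertips, lightly press down on the clear blue-edged striker, then the black queen coin, then the smoked glass cube, each until its sprung pad visibly gives, letting each one come back up before the next, and then press the green button on the white console to record the check. Pick nothing up, do not shift the pieces or turn the turntable, and leave the bowl of men and everything else alone.

Things in the scene. Friction and masses are not known exactly. Their poses are not given: they have to be found in the camera images.
- turntable: Chrome turntable disc, 250 mm across, top 30 mm above the shelf, not driven, turns easily on its upright axis. Origin on the axis at shelf height, z up. Four pale sprung pads, 56 mm across, at 85 mm from the axis on its +x, +y, -x, -y; pad tops 40 mm above the shelf. Striker, queen, cube and bowl stand one on each, in any order.
- turntable_mark (a point): Small blue mark on top of the turntable near its rim, 117 mm from the axis along the turntable's +x.
- striker: Crystal-clear acrylic striker with a faint blue edge, a disc 41 mm across, 9 mm thick, 15 g, loose, flat. Origin at the centre of its underside, z up (top 9 mm above). Its sprung pad starts to give at about 1.5 N and bottoms after 8 mm at about 5.5 N, less the weight on it, and springs back. 2 mm counts as given.
- queen: Glossy black queen coin, a disc 32 mm across and 9 mm thick, about 12 g, loose, lying flat. Origin at the centre of its underside, z up (its top is 9 mm above). It rests on the same kind of sprung pad as the striker.
- cube: Smoked (dark see-through) glass cube, 36 mm on a side, about 110 g, loose. Origin at the centre of its underside, z up (its top is 36 mm above). It rests on the same kind of sprung pad as the striker.
- bowl: Stainless bowl heaped with white plastic carrom men, 76 mm across the rim, 39 mm high with its heap, loose, on the fourth pad; to be left alone. Origin at the centre of its underside.
- console: White console block, 90 (x) by 70 (y) by 22 mm high, fixed to the shelf on one side of the turntable, with a green push button in a black housing on top. Origin at the centre of its underside. It may change sides with the rack.
- save_top (a point): Centre of the top face of the console's green button (32 mm across), button up.
- save (a joint): Travel of the green button, m: 0 up, 0.006 fully down, which takes about 5 N; it springs back. It counts from 0.004.
- rack: Clear rack, 90 by 70 mm and 50 mm high, with two short stacks of wooden men, fixed on the other side of the turntable. Origin at the centre of its underside.
- jar: Closed blue jar with a black cap, 60 mm across and 85 mm high, loose on the left; to be left alone. Origin at the centre of its underside.
- man_dark: Dark wooden carrom man, a disc 32 mm across and 8 mm thick, loose on the shelf beside the turntable's far edge; to be left alone. Origin at the centre of its underside.
- man_pale: Pale wooden carrom man, a disc 32 mm across and 8 mm thick, loose on the shelf beside the turntable's far edge; to be left alone. Origin at the centre of its underside.
Not all that is in view belongs to the job. What is shaped like the queen but pink is not meant.

How it is judged (in metres and radians):
On the way, in this order (a step that is already met when the one before it is completed fails the run):
1. the clear striker is pressed down at least 2 mm on its pad by the fingers (contact force between the fingers and striker above 0.5 N and z of striker in the frame of turntable below 0.038 m), for 0.08 s.
2. the clear striker is let go and has come back up (contact force between the fingers and striker below 0.05 N and z of striker in the frame of turntable above 0.039 m), for 0.08 s.
3. the black queen is pressed down at least 2 mm on its pad by the fingers (contact force between the fingers and queen above 0.5 N and z of queen in the frame of turntable below 0.038 m), for 0.08 s.
4. the black queen is let go and has come back up (contact force between the fingers and queen below 0.05 N and z of queen in the frame of turntable above 0.039 m), for 0.08 s.
5. the smoked glass cube is pressed down at least 2 mm on its pad by the fingers (contact force between the fingers and cube above 0.5 N and z of cube in the frame of turntable below 0.038 m), for 0.08 s.
6. the smoked glass cube is let go and has come back up (contact force between the fingers and cube below 0.05 N and z of cube in the frame of turntable above 0.039 m), for 0.08 s.
7. the console's green button is pressed at least 4 mm (value of joint save above 0.004 m), for 0.08 s.
At the end, for the whole second after the job is handed in: Striker, queen, cube and bowl all stand upright and still on their pads, at their resting height (within 2 mm) and within 12 mm of where they started; the green button is back up; the turntable's rim mark and the loose bystanders are within 12 mm of where they were (z of striker in the frame of turntable between 0.0385 and 0.042 m and distance of each of striker, queen, cube, bowl, turntable_mark, jar, man_dark, man_pale from where it was at the start of the episode below 0.012 m and linear speed of each of striker, queen, cube, bowl below 0.02 m/s and angle between each of striker, queen, cube, bowl's own z axis and vertical below 0.1 rad and z of queen in the frame of turntable between 0.0385 and 0.042 m and z of cube in the frame of turntable between 0.0385 and 0.042 m and z of bowl in the frame of turntable between 0.0385 and 0.042 m and value of joint save below 0.0015 m); the robot touches nothing.
It fails at once if a piece is pressed harder than 15 N, or the console harder than 20 N (contact force between any of the fingers, the arm and striker above 15 N or contact force between any of the fingers, the arm and queen above 15 N or contact force between any of the fingers, the arm and cube above 15 N or contact force between any of the fingers, the arm and console above 20 N).
It fails at once if a piece or the bowl is lifted more than 8 mm off its resting height (z of any of striker, queen, cube, bowl in the frame of turntable above 0.048 m).
It fails at once if a piece is shifted more than 15 mm or tipped, or the turntable is turned (its rim mark shifts more than 15 mm) ((distance of any of striker, queen, cube from where it was at the start of the episode above 0.015 m or angle between any of striker, queen, cube's own z axis and vertical above 0.25 rad) or distance of turntable_mark from where it was at the start of the episode above 0.015 m).
It fails at once if two pieces are pressed down at once (((contact force between the fingers and striker above 0.5 N and z of striker in the frame of turntable below 0.038 m) and (contact force between the fingers and queen above 0.5 N and z of queen in the frame of turntable below 0.038 m)) or ((contact force between the fingers and striker above 0.5 N and z of striker in the frame of turntable below 0.038 m) and (contact force between the fingers and cube above 0.5 N and z of cube in the frame of turntable below 0.038 m)) or ((contact force between the fingers and queen above 0.5 N and z of queen in the frame of turntable below 0.038 m) and (contact force between the fingers and cube above 0.5 N and z of cube in the frame of turntable below 0.038 m))).
It fails at once if the bowl is pressed (over 2 N), or the bowl, the jar or a loose man on the shelf is shifted more than 15 mm (contact force between any of the fingers, the arm and bowl above 2 N or distance of any of bowl, jar, man_dark, man_pale from where it was at the start of the episode above 0.015 m).
It also fails if it takes over 54 s, if anything falls off the work surface, if the arm or the gripper's body presses on something with over 40 N, if the wrist force passes 120 N, or if a joint passes its speed limit or range.

### The arm

A 6-joint arm with a two-finger parallel gripper is mounted at the origin on the work surface. World frame = base frame: x ahead of the robot, y to its left, z up, the work surface at z = 0. Lengths are in m, angles in degrees, forces in N, time in s.
With the tool pointing down it reaches from about 0.3 to 0.775 m from the base axis. Payload 14.6 kg.
Tool frame: the origin (TCP) lies midway between the tips of the shut fingers; the grasp point (between the pads) lies 19 mm behind it; z points along the fingers, y is the line along which they close (so a half turn about z gives the same grasp; the last joint's range is limited). The gripper opens to 94 mm and grips with 3 to 60 N. Pads are 16 mm wide; open, the fingers measure 119 mm over their backs; the gripper's body (75 mm by 177 mm) begins 78 mm behind the grasp point.
Start: joints at [-73.43, 17.183, 87.147, -0, 75.671, -3.816], TCP at [0.192, -0.516, 0.205] pointing down, gripper open.
Joint ranges: [-173.82, 173.82], [-45.26, 126.66], [13.44, 144.39], [-59.66, 239.66], [0, 175.72], [-146.38, 146.38]. Speed limits (degrees/s): [127.2, 127.2, 147.25, 180, 180, 180].

### API

Orientations are given as a 3x3 rotation matrix whose columns are the frame's x, y, z axes.
In Python, from cell import observe, read_camera, finish_job gives the robot as it stands.
- The arm moves only by the tool move_arm, never from a script. Its argument "series" is a list of rows, each a list of 3 entries, a list of its own where there are three numbers: the shift along the tool's x, y, z in cm, then the turn, a rotation vector about the tool's x, y, z in rad, then the closure in counts, from 0 (fully open) to 255 (shut). A call has 1 to 10 rows; each row shifts and turns the commanded pose from where the row before left it, along the tool's axes as they then stand; what a row does not reach is not made up. A row lasts 1/8 s, in which the tool goes at most 62.5 mm and 10.7 degrees, less where a joint would pass 70% of its speed; a pose out of reach is approached as far as the arm can. A call is refused whole if a number of a shift passes 6.25 or a number of a turn 0.188, either way. A call with a gripper value outside its range is refused whole. The fingers move at their own pace and stop on an object; the grip force is fixed at half the most. Time passes only in rows, so rows that do not move let the fingers close. It gives the time, the measured TCP pose, the force, the opening and the grip force at its end, in the units of the state.
- observe(): the state, without advancing time (a new reading comes with each control period).
- read_camera(name): name is "side" or "top"; returns a dict with "image" (400x640x3 uint8, blue, green, red), "range_z" (400x640 float32, m along the optical axis (not along the pixel's ray), 0 where there is no reading), "intrinsics" (3x3 intrinsics, pixels), "extrinsics" (4x4, takes a point from camera to world coordinates). Camera axes: x right, y up, looking along -z (the intrinsics and any distortion apply to the point x, -y, -z); pixel columns grow to the right and rows downward; lengths in m; the calibration is good to about 2 mm. A picture is of the moment at which its call begins.
- finish_job(): hands the job in; it is judged then, once.
The state is a dict: "time_s": time; "joints": joint angles; "qvel": joint speeds; "joint_efforts": joint torques, N m; "tool_pos": TCP position; "tcp_rot": TCP orientation; "force": force on the tool from outside, world axes, zero at the start; "torque": the same for the moment, N m; "width": opening from 0.0 (shut) to 1.0 (fully open); "grasp_force": force on a finger pad.
Only numpy, scipy, OpenCV 4.12 (cv2) and the standard library are available. Lean on these libraries where they do the work, as an engineer would, in place of code of your own. Each camera call takes 0.05 s, during which the arm holds its last target. There are 200 camera calls.

## Working session

There is one attempt and no reset: what is moved stays moved. The work goes in short steps, Python scripts to look and compute and a tool call to move; the robot and the scene stay as the last step left them, time stands still between calls to the robot, and variables do not carry over. Pictures are saved under pics/ and viewed, at most 10 in all, crops included, and the job is handed in when it is done.

Besides the shell and the picture viewer there is one more tool, called after "Emit:" in YAML: its name, and indented under it one key for each argument. move_arm: Moves the arm, as the interface text tells. Its arguments: {"type":"object","properties":{"series":{"type":"array","items":{"type":"array"}}},"required":["series"]}

```bash
mkdir -p pics
cat > h.py <<'E'
import numpy as np, cv2
from cell import observe, read_camera, finish_job
def ray(c,u,v,z):
    K=c["intrinsics"];E=c["extrinsics"]
    d=E[:3,:3]@np.array([(u-K[0,2])/K[0,0],-(v-K[1,2])/K[1,1],-1]);o=E[:3,3]
    return o+d*(z-o[2])/d[2]
def proj(c,p):
    K=c["intrinsics"];E=c["extrinsics"]
    q=E[:3,:3].T@(np.array(p)-E[:3,3]);return K[0,2]-K[0,0]*q[0]/q[2],K[1,2]+K[1,1]*q[1]/q[2]
E
python3 - <<'E'
from h import *
import pickle
for n in("top","side"):
    c=read_camera(n);cv2.imwrite(f"pics/{n}0.png",c["image"]);pickle.dump(c,open(n+".pkl","wb"));print(n,c["intrinsics"].round(1).tolist(),c["extrinsics"].round(3).tolist(),c.keys())
s=observe();print(s["time_s"],s["tool_pos"],s["tcp_rot"],s["force"])
E
```

```text
top [[363.9, 0.0, 318.9], [0.0, 363.9, 206.6], [0.0, 0.0, 1.0]] [[0.008, 0.996, -0.091, 0.52], [-1.0, 0.01, 0.019, 0.07], [0.019, 0.091, 0.996, 0.944], [0.0, 0.0, 0.0, 1.0]] dict_keys(['image', 'range_z', 'intrinsics', 'extrinsics'])
side [[512.9, 0.0, 320.3], [0.0, 512.9, 203.0], [0.0, 0.0, 1.0]] [[-0.979, 0.091, -0.182, 0.38], [-0.203, -0.527, 0.826, 1.091], [-0.02, 0.845, 0.534, 0.712], [0.0, 0.0, 0.0, 1.0]] dict_keys(['image', 'range_z', 'intrinsics', 'extrinsics'])
0.1 [ 0.19152627 -0.51531115  0.20494541] [[ 9.37370716e-01  3.48333254e-01 -2.92078064e-04]
 [ 3.48333366e-01 -9.37370151e-01  1.03224378e-03]
 [ 8.57795747e-05 -1.06933562e-03 -9.99999425e-01]] [-0.53844959  0.05777626 -0.38756753]
```

View pics/top0.png

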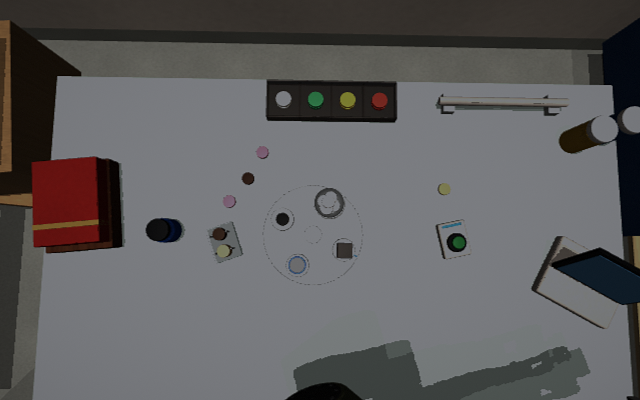

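View pics/side0.png

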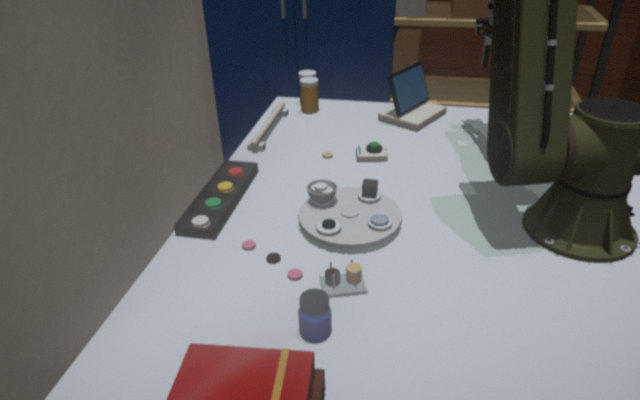

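The top view shows the striker (blue-ringed) at about (298,265), the queen at (283,219), the cube at (344,250) and the bowl at (329,203). The console's green button is at (457,242).

- **Lookalikes for the queen:** pink discs at (262,153) and (229,201), and the dark man at (248,178). Only (283,219) is black and on a pad.
- **Lookalike for the button:** the green lamp on the dark strip at (316,99). Only (457,242) is on a white console.

I'll confirm in a crop and measure.

Run:
```python
from h import *
import pickle
t=pickle.load(open("top.pkl","rb"));s=pickle.load(open("side.pkl","rb"))
a=cv2.resize(t["image"][175:295,255:375],(480,480),interpolation=cv2.INTER_CUBIC)
b=cv2.resize(t["image"][212:272,427:487],(240,240),interpolation=cv2.INTER_CUBIC)
d=cv2.resize(s["image"][170:250,290:410],(300,200),interpolation=cv2.INTER_CUBIC)
im=np.zeros((480,780,3),np.uint8);im[:,:480]=a;im[:240,480:720]=b;im[240:440,480:780]=d
cv2.imwrite("pics/crop.png",im)
def blob(c,mask,box):
    x0,y0,x1,y1=box;m=np.zeros(mask.shape,np.uint8);m[y0:y1,x0:x1]=mask[y0:y1,x0:x1]
    n,l,st,ce=cv2.connectedComponentsWithStats(m);k=1+np.argmax(st[1:,4]);return ce[k],st[k]
for n,c,B in(("top",t,dict(striker=(280,245,316,285),queen=(268,205,298,235),cube=(330,236,360,266),save=(440,230,475,255))),
 ("side",s,dict(striker=(362,208,398,232),queen=(315,216,343,236),cube=(355,172,385,200),save=(360,138,388,156)))):
    hsv=cv2.cvtColor(c["image"],cv2.COLOR_BGR2HSV);H,S,V=cv2.split(hsv);im=c["image"].astype(int)
    for k,z,m in(("striker",.049,(im[...,0]-im[...,2]>25)),("queen",.049,V<60),("cube",.076,V<110),("save",.035,(im[...,1]-im[...,2]>25)&(im[...,1]-im[...,0]>5))):
        try:
            ce,st=blob(c,m.astype(np.uint8),B[k]);u,v=ce;r=c["range_z"][int(round(v)),int(round(u))]
            K=c["intrinsics"];p=c["extrinsics"]@np.array([(u-K[0,2])/K[0,0]*r,-(v-K[1,2])/K[1,1]*r,-r,1])
            print(n,k,ce.round(1),st,ray(c,u,v,z).round(4),"depth pt",p[:3].round(3))
        except Exception as e: print(n,k,e)
    hc=cv2.HoughCircles
```

```text
top striker [296.6 264.3] [288 256  19  18  88] [0.4603 0.1063 0.049 ] depth pt [0.46  0.106 0.05 ]
top queen [282.1 218.7] [276 213  13  13 128] [0.5709 0.1434 0.049 ] depth pt [0.571 0.143 0.05 ]
top cube [343.8 249.9] [334 239  20  21 293] [ 0.4967 -0.0061  0.076 ] depth pt [ 0.497 -0.006  0.076]
top save [458.4 242.1] [452 236  13  13 125] [ 0.5173 -0.2972  0.035 ] depth pt [ 0.517 -0.293  0.045]
side striker [379.1 218.8] [370 214  19  12  74] [0.459  0.1089 0.049 ] depth pt [0.459 0.109 0.049]
side queen attempt to get argmax of an empty sequence
side cube [369.2 188.4] [362 180  15  18 246] [0.4935 0.0221 0.076 ] depth pt [0.495 0.004 0.065]
side save [373.9 144. ] [370 142   9   5  40] [ 0.5191 -0.3087  0.035 ] depth pt [ 0.518 -0.293  0.043]
```

View pics/crop.png

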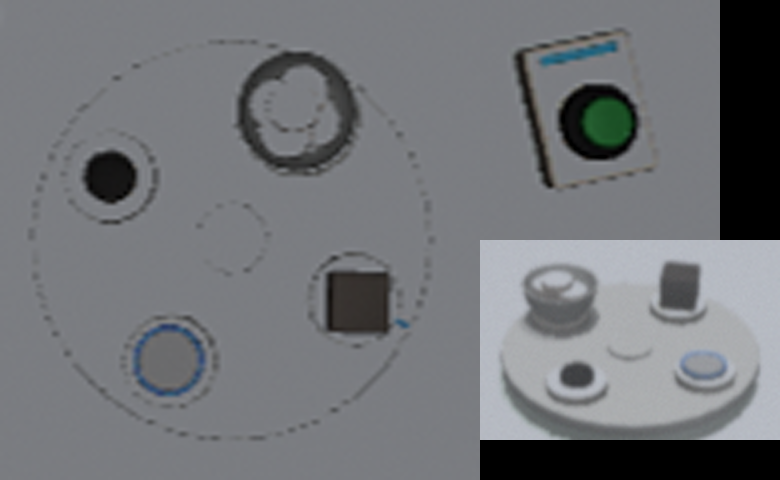

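The crop confirms the clear blue-edged disc, the black disc and the dark cube on their pads, and the green button in its black housing on the white console. The cube's top face is centred near (345,250). The measured geometry also fits: neighbouring pads come out about 0.117–0.119 m apart against 0.120 expected.

Targets in world coordinates: striker (0.460, 0.107), queen (0.571, 0.143), cube (0.496, -0.008), button (0.517, -0.294, 0.045).

Emit:
move_arm:
  series:
    - [[4,-4.2,0],[0,0,0],255]
    - [[4,-4.2,0],[0,0,0],255]
    - [[4,-4.2,0],[0,0,0],255]
    - [[4,-4.2,0],[0,0,0],255]
    - [[4,-4.2,0],[0,0,0],255]
    - [[4,-4.2,0],[0,0,0],255]
    - [[4,-4.2,0],[0,0,0],255]
    - [[4,-4.2,0],[0,0,0],255]
    - [[4,-4.2,0],[0,0,0],255]
    - [[4,-4.2,0],[0,0,0],255]

```text
time_s: 1.35
tool_pos: [0.4206, 0.0195, 0.2055]
tcp_rot: [[0.937, 0.348, 0.0], [0.348, -0.937, -0.0], [0.0, 0.0, -1.0]]
force: [0.9, -1.2, 1.3]
width: 0.008
grasp_force: 0.0
```

Emit:
move_arm:
  series:
    - [[3.4,-3.4,0],[0,0,0],255]
    - [[3.3,-3.4,0],[0,0,0],255]
    - [[0,0,5],[0,0,0],255]
    - [[0,0,5],[0,0,0],255]
    - [[0,0,3],[0,0,0],255]
    - [[0,0,1],[0,0,0],255]
    - [[0,0,0],[0,0,0],255]
    - [[0,0,0],[0,0,0],255]

```text
time_s: 2.35
tool_pos: [0.4601, 0.1046, 0.0667]
tcp_rot: [[0.937, 0.348, 0.002], [0.348, -0.937, 0.0], [0.002, 0.0, -1.0]]
force: [0.1, 0.0, 0.5]
width: 0.002
grasp_force: 0.0
```

```bash
cat > look.py <<'E'
import sys
from h import *
o=observe();print(o["time_s"],np.round(o["tool_pos"],4),np.round(o["force"],2))
ims=[]
p=o["tool_pos"]
for n,k in(("side",4),("top",4)):
    c=read_camera(n);u,v=proj(c,p);print(n,u,v)
    u,v=int(u),int(v);ims.append(cv2.resize(c["image"][max(v-50,0):max(v-50,0)+100,u-50:u+50],(400,400),interpolation=cv2.INTER_CUBIC))
cv2.imwrite("pics/"+sys.argv[1],np.hstack(ims))
E
python3 look.py a.png
```

```text
2.35 [0.4601 0.1046 0.0667] [0.14 0.03 0.5 ]
side 379.1813020328065 211.2841408655425
top 296.9696900785717 264.9181262747136
```

View pics/a.png

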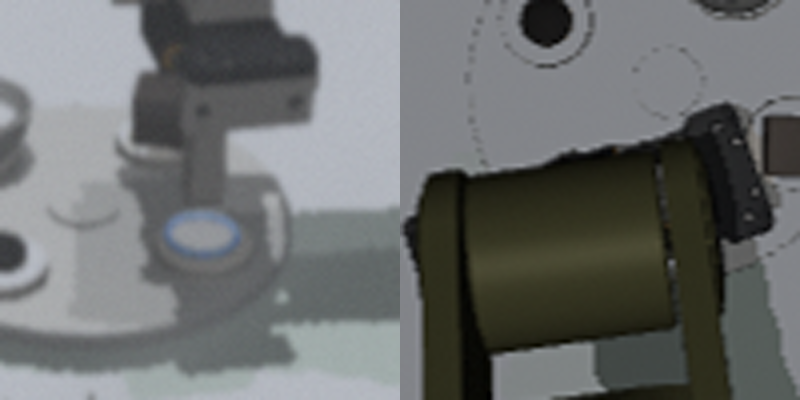

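The fingertips, at crop (203,205), hang directly above the striker at (203,235). I'll descend gently.

Emit:
move_arm:
  series:
    - [[0.1,-0.2,0.8],[0,0,0],255]
    - [[0,0,0.5],[0,0,0],255]
    - [[0,0,0.3],[0,0,0],255]
    - [[0,0,0.1],[0,0,0],255]
    - [[0,0,0.1],[0,0,0],255]
    - [[0,0,0],[0,0,0],255]
    - [[0,0,0],[0,0,0],255]

```text
time_s: 3.32
tool_pos: [0.4596, 0.1068, 0.0475]
tcp_rot: [[0.937, 0.348, 0.0], [0.348, -0.937, 0.0], [0.0, -0.0, -1.0]]
force: [-1.0, 0.4, 2.3]
width: 0.004
grasp_force: 0.9
```

Emit:
move_arm:
  series:
    - [[0,0,0.1],[0,0,0],255]
    - [[0,0,0.15],[0,0,0],255]
    - [[0,0,0],[0,0,0],255]
    - [[0,0,0],[0,0,0],255]
    - [[0,0,0],[0,0,0],255]

```text
time_s: 3.95
tool_pos: [0.4597, 0.1068, 0.045]
tcp_rot: [[0.937, 0.348, 0.0], [0.348, -0.937, 0.0], [0.0, 0.0, -1.0]]
force: [-0.1, -1.0, 2.6]
width: 0.003
grasp_force: 1.6
```

Emit:
move_arm:
  series:
    - [[0,0,0.1],[0,0,0],255]
    - [[0,0,0],[0,0,0],255]
    - [[0,0,0],[0,0,0],255]

```text
time_s: 4.32
tool_pos: [0.4597, 0.1068, 0.044]
tcp_rot: [[0.937, 0.348, 0.0], [0.348, -0.937, 0.0], [0.0, 0.0, -1.0]]
force: [-0.1, 0.7, 4.3]
width: 0.005
grasp_force: 1.8
```

Emit:
move_arm:
  series:
    - [[0,0,-0.3],[0,0,0],255]
    - [[0,0,-0.3],[0,0,0],255]
    - [[0,0,-0.6],[0,0,0],255]
    - [[0,0,-2],[0,0,0],255]
    - [[0,0,-1],[0,0,0],255]
    - [[0,0,0],[0,0,0],255]
    - [[4,0.15,0],[0,0,0],255]
    - [[4,0.15,0],[0,0,0],255]
    - [[3.7,0.15,0],[0,0,0],255]
    - [[0,0,0],[0,0,0],255]

```text
time_s: 5.58
tool_pos: [0.5716, 0.1437, 0.0845]
tcp_rot: [[0.937, 0.349, -0.001], [0.349, -0.937, -0.0], [-0.001, -0.0, -1.0]]
force: [-0.4, 0.8, 0.1]
width: 0.004
grasp_force: 0.0
```

```bash
python3 look.py b.png
```

```text
5.575 [0.5716 0.1437 0.0845] [-0.37  0.76  0.11]
side 327.97769657797625 209.33408182151743
top 280.76241627178166 217.54831652431884
```

View pics/b.png

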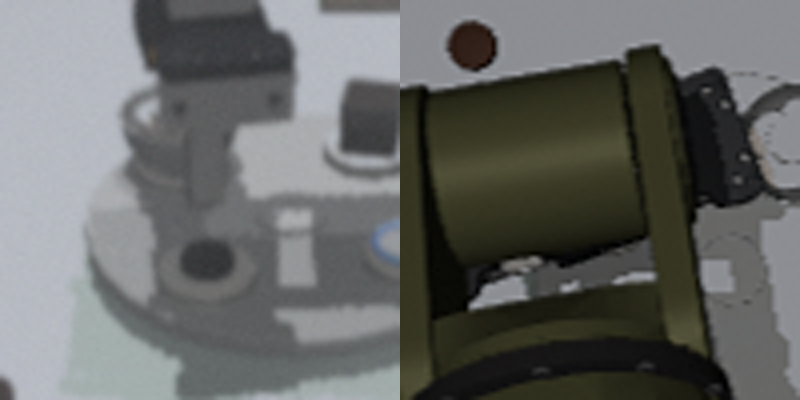

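The fingertips sit right over the queen (crop (208,258)), and the striker's pad held as expected. Now press the queen.

Emit:
move_arm:
  series:
    - [[0,0,2],[0,0,0],255]
    - [[0,0,1],[0,0,0],255]
    - [[0,0,0.4],[0,0,0],255]
    - [[0,0,0.2],[0,0,0],255]
    - [[0,0,0.2],[0,0,0],255]
    - [[0,0,0],[0,0,0],255]
    - [[0,0,0],[0,0,0],255]

```text
time_s: 6.55
tool_pos: [0.571, 0.1433, 0.0482]
tcp_rot: [[0.937, 0.348, 0.0], [0.348, -0.937, 0.0], [0.0, 0.0, -1.0]]
force: [0.1, -0.3, 2.0]
width: 0.006
grasp_force: 0.8
```

Emit:
move_arm:
  series:
    - [[0,0,0.1],[0,0,0],255]
    - [[0,0,0.2],[0,0,0],255]
    - [[0,0,0.1],[0,0,0],255]
    - [[0,0,0],[0,0,0],255]
    - [[0,0,0],[0,0,0],255]
    - [[0,0,0],[0,0,0],255]

```text
time_s: 7.3
tool_pos: [0.571, 0.1434, 0.0441]
tcp_rot: [[0.937, 0.348, 0.0], [0.348, -0.937, 0.0], [0.0, 0.0, -1.0]]
force: [1.0, -0.0, 3.5]
width: 0.006
grasp_force: 1.8
```

Emit:
move_arm:
  series:
    - [[0,0,-0.3],[0,0,0],255]
    - [[0,0,-0.3],[0,0,0],255]
    - [[0,0,-1],[0,0,0],255]
    - [[0,0,-3],[0,0,0],255]
    - [[0,0,-3],[0,0,0],255]
    - [[-4.1,3.9,0],[0,0,0],255]
    - [[-4.1,3.8,0],[0,0,0],255]
    - [[-4.1,3.8,0],[0,0,0],255]
    - [[0,0,0],[0,0,0],255]
    - [[0,0,0],[0,0,0],255]

```text
time_s: 8.55
tool_pos: [0.4959, -0.007, 0.1204]
tcp_rot: [[0.938, 0.348, 0.001], [0.348, -0.938, 0.0], [0.001, 0.0, -1.0]]
force: [-0.5, -0.2, 0.4]
width: 0.006
grasp_force: 0.0
```

```bash
python3 look.py c.png
```

```text
8.55 [ 0.4959 -0.007   0.1204] [-0.51 -0.21  0.4 ]
side 370.2613324999031 166.4855445691427
top 345.88540521618245 250.7824606492727
```

View pics/c.png

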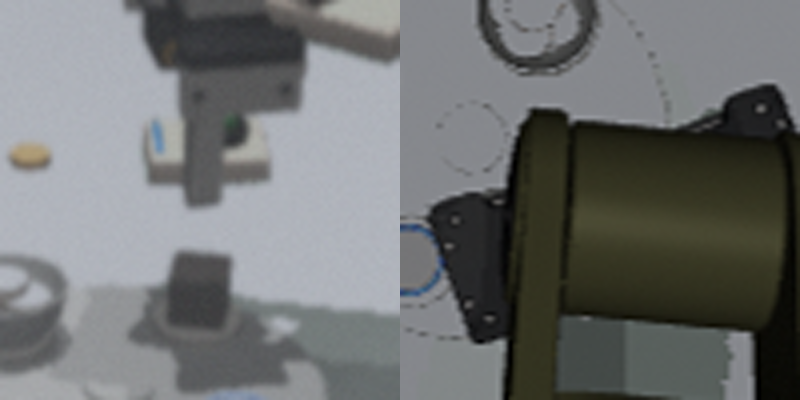

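The fingertips are centred over the cube (top face at crop (202,266)).

Emit:
move_arm:
  series:
    - [[0,0,2],[0,0,0],255]
    - [[0,0,1.2],[0,0,0],255]
    - [[0,0,0.6],[0,0,0],255]
    - [[0,0,0.3],[0,0,0],255]
    - [[0,0,0.3],[0,0,0],255]
    - [[0,0,0.2],[0,0,0],255]
    - [[0,0,0],[0,0,0],255]
    - [[0,0,0],[0,0,0],255]

```text
time_s: 9.65
tool_pos: [0.4958, -0.0073, 0.0742]
tcp_rot: [[0.937, 0.348, 0.001], [0.348, -0.937, 0.0], [0.001, 0.0, -1.0]]
force: [0.7, -1.0, 1.2]
width: 0.003
grasp_force: 0.5
```

Emit:
move_arm:
  series:
    - [[0,0,0.2],[0,0,0],255]
    - [[0,0,0.1],[0,0,0],255]
    - [[0,0,0],[0,0,0],255]
    - [[0,0,0],[0,0,0],255]
    - [[0,0,0],[0,0,0],255]

```text
time_s: 10.28
tool_pos: [0.4957, -0.0073, 0.071]
tcp_rot: [[0.937, 0.348, 0.0], [0.348, -0.937, 0.0], [0.0, 0.0, -1.0]]
force: [2.0, 0.6, 2.1]
width: 0.006
grasp_force: 1.3
```

Emit:
move_arm:
  series:
    - [[0,0,-0.3],[0,0,0],255]
    - [[0,0,-0.4],[0,0,0],255]
    - [[0,0,-1],[0,0,0],255]
    - [[0,0,-3],[0,0,0],255]
    - [[0,0,0],[0,0,0],255]
    - [[-1.6,5.5,0],[0,0,0],255]
    - [[-1.6,5.5,0],[0,0,0],255]
    - [[-1.6,5.5,0],[0,0,0],255]
    - [[-1.6,5.5,0],[0,0,0],255]
    - [[-1.6,5.6,0],[0,0,0],255]

```text
time_s: 11.52
tool_pos: [0.5163, -0.2957, 0.1174]
tcp_rot: [[0.937, 0.348, -0.001], [0.348, -0.937, 0.0], [-0.0, -0.001, -1.0]]
force: [0.1, 0.7, -0.2]
width: 0.001
grasp_force: 0.0
```

Emit:
move_arm:
  series:
    - [[0,0,3],[0,0,0],255]
    - [[0,0,1.5],[0,0,0],255]
    - [[0,0,0],[0,0,0],255]
    - [[0,0,0],[0,0,0],255]

```text
time_s: 12.02
tool_pos: [0.5172, -0.2935, 0.0739]
tcp_rot: [[0.937, 0.349, 0.001], [0.349, -0.937, -0.001], [0.001, 0.001, -1.0]]
force: [-0.5, -0.4, 0.6]
width: 0.002
grasp_force: 0.0
```

```bash
python3 look.py d.png
```

```text
12.025 [ 0.5172 -0.2935  0.0739] [-0.46 -0.36  0.57]
side 374.43044829914305 134.34207641703563
top 463.37861654353856 242.1708052243225
```

View pics/d.png

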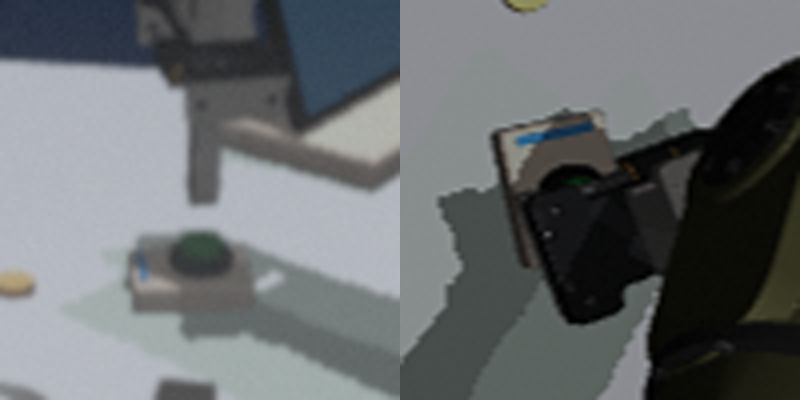

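The fingertip at (203,203) is directly above the green button at (203,243). Pressing it now.

Emit:
move_arm:
  series:
    - [[0,0,1.5],[0,0,0],255]
    - [[0,0,0.7],[0,0,0],255]
    - [[0,0,0.4],[0,0,0],255]
    - [[0,0,0.2],[0,0,0],255]
    - [[0,0,0.2],[0,0,0],255]
    - [[0,0,0],[0,0,0],255]
    - [[0,0,0],[0,0,0],255]

```text
time_s: 13.0
tool_pos: [0.5168, -0.2939, 0.0432]
tcp_rot: [[0.937, 0.348, 0.0], [0.348, -0.937, -0.0], [0.0, 0.0, -1.0]]
force: [-0.7, 0.2, 2.5]
width: 0.005
grasp_force: 1.0
```

Emit:
move_arm:
  series:
    - [[0,0,0.1],[0,0,0],255]
    - [[0,0,0.1],[0,0,0],255]
    - [[0,0,0.1],[0,0,0],255]
    - [[0,0,0],[0,0,0],255]
    - [[0,0,0],[0,0,0],255]

```text
time_s: 13.62
tool_pos: [0.5168, -0.294, 0.0401]
tcp_rot: [[0.937, 0.348, 0.0], [0.348, -0.937, -0.0], [0.0, 0.0, -1.0]]
force: [-1.3, 0.7, 3.4]
width: 0.003
grasp_force: 1.9
```

Emit:
move_arm:
  series:
    - [[0,0,0.05],[0,0,0],255]
    - [[0,0,0.05],[0,0,0],255]
    - [[0,0,0],[0,0,0],255]
    - [[0,0,0],[0,0,0],255]

```text
time_s: 14.12
tool_pos: [0.5168, -0.2939, 0.039]
tcp_rot: [[0.937, 0.348, 0.0], [0.348, -0.937, -0.0], [0.0, 0.0, -1.0]]
force: [-1.0, 1.1, 4.2]
width: 0.0
grasp_force: 2.2
```

Emit:
move_arm:
  series:
    - [[0,0,0.05],[0,0,0],255]
    - [[0,0,0],[0,0,0],255]
    - [[0,0,0],[0,0,0],255]

```text
time_s: 14.5
tool_pos: [0.5168, -0.2939, 0.0385]
tcp_rot: [[0.937, 0.348, 0.0], [0.348, -0.937, -0.0], [0.0, 0.0, -1.0]]
force: [-0.2, -0.1, 4.8]
width: 0.001
grasp_force: 2.3
```

The force is about 4.8 N, so the button is near full travel. Retracting and checking that nothing moved.

Emit:
move_arm:
  series:
    - [[0,0,-0.3],[0,0,0],255]
    - [[0,0,-0.4],[0,0,0],255]
    - [[0,0,-1],[0,0,0],255]
    - [[0,0,-4],[0,0,0],255]
    - [[0,0,-4],[0,0,0],255]
    - [[-4,3,-2],[0,0,0],255]
    - [[-4,3,0],[0,0,0],255]
    - [[-4,3,0],[0,0,0],255]
    - [[0,0,0],[0,0,0],255]
    - [[0,0,0],[0,0,0],255]

```text
time_s: 15.75
tool_pos: [0.4358, -0.4196, 0.1556]
tcp_rot: [[0.937, 0.348, -0.0], [0.348, -0.937, 0.0], [0.0, -0.0, -1.0]]
force: [0.7, 0.5, -0.4]
width: 0.004
grasp_force: 0.0
```

Run:
```python
from h import *
import pickle
o=observe();print(o["time_s"],o["tool_pos"],o["force"])
t=pickle.load(open("top.pkl","rb"));c=read_camera("top")
x=lambda c:cv2.resize(c["image"][140:290,205:375],(400,353),interpolation=cv2.INTER_CUBIC)
cv2.imwrite("pics/end.png",np.hstack([x(t),x(c)]))
s=np.s_[236:248,452:465]
print("button depth",np.median(t["range_z"][s]),np.median(c["range_z"][s]))
for n,(u,v) in dict(striker=(297,264),queen=(282,219),cube=(345,250)).items():
    q=np.s_[v-3:v+4,u-3:u+4];print(n,np.median(t["range_z"][q]),np.median(c["range_z"][q]))
```

```text
15.75 [ 0.43575604 -0.41958294  0.15555397] [ 0.72261119  0.48802178 -0.36428646]
button depth 0.9032172 0.9036533
striker 0.88434434 0.8843031
queen 0.89398146 0.8939049
cube 0.8629761 0.8633084
```

View pics/end.png

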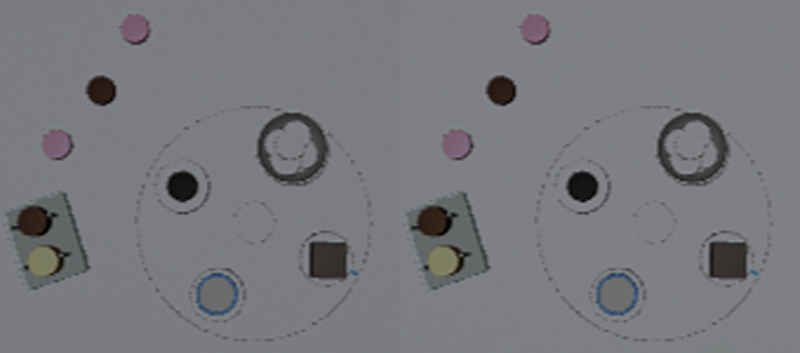

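The before and after views match: striker (217,294), queen (182,186), cube (328,260) and the rim mark are unmoved, and the depths are the same within 1 mm. Handing in.

```bash
python3 -c "
from cell import finish_job;print(finish_job())"
```

```text
the job is handed in; nothing more can be done
None
```

I pressed and released the striker, queen and cube in order, then pressed the green button to about 4.8 N; the final camera check showed the pieces and rim mark unmoved and the button back up, and the job is handed in at about 16 s, with no verdict returned.

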